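# Strip the glue press and put everything in its place

### The arm

A 6-joint arm with a two-finger parallel gripper is mounted at the origin on the work surface. World frame = base frame: x ahead of the robot, y to its left, z up, the work surface at z = 0. Lengths are in m, angles in degrees, forces in N, time in s.
With the tool pointing down it reaches from about 0.25 to 0.85 m from the base axis. Payload 12.5 kg.
Tool frame: the origin (TCP) lies on the centre line of the jaws, within the pads' length; the fingertips stand 8 mm ahead of it and the grasp point (between the pads) lies 11 mm behind it; z points along the fingers, y is the line along which they close (so a half turn about z gives the same grasp; the last joint's range is limited). The gripper opens to 93 mm and grips with 3 to 60 N. Pads are 15 mm wide; open, the fingers measure 128 mm over their backs; the gripper's body (75 mm by 188 mm) begins 65 mm behind the grasp point.
Start: joints at [64.824, 20.094, 94.641, -0, 65.266, -4.847], TCP at [0.191, 0.516, 0.227] pointing down, gripper open.
Joint ranges: [-157.81, 157.81], [-45, 120.19], [0.68, 151.7], [-89.99, 269.99], [4.06, 180], [-164.3, 164.3]. Speed limits (degrees/s): [127.2, 127.2, 159.86, 180, 180, 180].

### API

Orientations are given as [roll, pitch, yaw] about the fixed x, y, z axes, in that order (R = Rz(yaw) Ry(pitch) Rx(roll)).
In Python, from bench import ctrl gives the robot as it stands. The module is installed in compiled form; this text tells all that it offers. Calls block until the motion is done:
- ctrl.movep(position, orientation): joint-space move of the TCP to a pose.
- ctrl.movel(position, rate=0.15, orientation=None, force_limit=None): straight line of the TCP; orientation=None keeps the orientation; rate is the mean speed in m/s. With force_limit (N) it stops when the force on the tool has changed by that much, and returns True; else False.
- ctrl.move_j(angles): joint-space move.
- ctrl.grip(opening, strength=None): opening from 0.0 (shut) to 1.0 (fully open); strength is the grip in N (None keeps the last); returns when the fingers have stopped.
- ctrl.pause(seconds).
- ctrl.ik(position, orientation): joint angles nearest the present ones, or None.
- ctrl.sense(): the state.
- ctrl.grab_frame(name): name is "scene" or "top" or "wrist"; returns a dict with "frame" (384x512x3 uint8, blue, green, red), "camera_matrix" (3x3 intrinsics, pixels), "extrinsics" (4x4, takes a point from camera to world coordinates); the wrist camera has in their place "hand_eye" (4x4, takes a point from camera to tool coordinates, whose origin is the TCP and whose axes are the flange's). Camera axes: x right, y up, looking along -z (the intrinsics and any distortion apply to the point x, -y, -z); pixel columns grow to the right and rows downward; lengths in m; the calibration is good to about 2 mm. A picture is of the moment at which its call begins: read the wrist's pose just before it. There is no depth.
A pose or a line that the arm cannot do raises ctrl.Unreachable and nothing moves.
- ctrl.job_done(): hands the job in; it is judged then, once.
The state is a dict: "time_s": time; "joint_pos": joint angles; "joint_velocities": joint speeds; "joint_efforts": joint torques, N m; "position": TCP position; "tool_rot": TCP orientation; "contact_force": force on the tool from outside, world axes, zero at the start; "ft_torque": the same for the moment, N m; "opening": opening from 0.0 (shut) to 1.0 (fully open); "grasp_force": force on a finger pad.
Only numpy, scipy, OpenCV 4.12 (cv2) and the standard library are available. Lean on these libraries where they do the work, as an engineer would, in place of code of your own. Each camera call takes 0.05 s, during which the arm holds its last target. There are 200 camera calls.

### The job

The glue on the veneered drawer front has set, so take the press apart from the top: set the block plane down on its sole in the short rubber-lined rest, the screw tin upright in the empty middle place of the tin rack, the pressing board cork side down in its long tray, and the drawer front, veneer up, lengthwise across all four bars of the drying rack. Centre each one in its place and leave it lying flat, and do not disturb the chisel or the cork sanding block.

Things in the scene. Friction and masses are not known exactly. Their poses are not given: they have to be found in the camera images.
- plane_c (a point): The block plane that lies as a weight on the pressing board at one end: grey iron body with flat upright cheeks, dark wooden knob at the toe and dark lever cap, 140 mm long, 42 mm wide, 45 mm high, 0.6 kg. The point is on its centre line, half-way along, 22.5 mm above its sole; the cheeks are 28 mm high in the middle of its length and 42 mm apart. x runs along its length (to the toe), z up.
- tin_c (a point): The closed round steel tin of screws with a pale paper band, 54 mm across, 62 mm high, 0.5 kg, that stands as a weight at the other end of the pressing board. The point is at its centre, 31 mm above its foot. Its z is up.
- caul_c (a point): The pressing board (caul): plain plywood board with a cork face underneath, 240 x 50 x 24 mm, 0.2 kg, lying lengthwise on the drawer front under the plane and the tin. The point is at its centre, 12 mm above its underside. x runs along its length, z up. The drawer front beneath is 3 mm wider on each side.
- front_c (a point): The small drawer front, 290 x 56 x 18 mm, 0.2 kg, light wood with a dark walnut veneer on its upper face; at the start it is the lowest part of the stack, its ends showing beyond the pressing board. The point is at its centre, 9 mm above its underside. x runs along its length, z up (the veneer side). It lies on a fixed white block, 330 x 46 mm and 30 mm high, narrower than the front, so fingers may reach a little below the front's edges.
- plane_rest_seat (a point): The plane's rest: the SHORT wooden cradle with a black rubber floor, fixed to the bench, 180 x 82 mm outside. Floor 164 x 66 mm, 6 mm above the bench; end stops and side lips at the four corners stand 6 mm above the floor, the long sides are open over the middle 88 mm. The point is the centre of the floor's surface; x runs along its length, z up.
- tin_rack_seat (a point): The tin rack: plywood base 262 x 82 mm fixed to the bench with three places in a row and two like tins standing fixed in the end places (centres 86 mm from the middle); the middle place is empty. Its floor is 8 mm above the bench, 74 mm across between side strips and 80 mm along between low dividers, which stand 4 mm above the floor. The point is the centre of the empty place on its floor; x runs along the row, z up.
- caul_tray_seat (a point): The pressing board's tray: the LONG wooden cradle with a grey felt floor, fixed to the bench, 282 x 92 mm outside. Floor 266 x 76 mm, 6 mm above the bench; end stops and side lips at the four corners stand 8 mm above the floor, the long sides are open over the middle 146 mm. The point is the centre of the floor's surface; x runs along its length, z up.
- dry_rack_seat (a point): The drying rack, fixed to the bench: four round wooden bars of 10 mm across two runners, 276 x 98 mm. The bars are 98 mm long, lie crosswise at 55 and 115 mm either side of the middle, and their tops are 45 mm above the bench; the runners lie 32 to 48 mm from the centre line and are 20 mm high. The point is at the rack's middle at the height of the bars' tops; x runs along the rack (across the bars), z up.
- cork_block_c (a point): Plain cork sanding block lying on the bench to the robot's right, between two of the places, 110 x 38 x 26 mm: to be left alone. The point is at its centre, x along its length.
- chisel_c (a point): Wood chisel with a pale handle lying on the bench to the robot's left, between two of the places, 225 mm long, handle 26 mm thick: to be left alone. The point is where blade and handle meet, 13 mm above the bench; the blade points along its x (handle 110 mm behind, blade 115 mm ahead).
Mind the look-alikes: they are no part of the job. What is shaped like the part that bears tin_c but orange is not meant.

How it is judged:
By the outcome, as a careful person would: the job done as asked, in the order asked, and still so for the second after the job is handed in, with the robot touching nothing.
It also fails if it takes over 128 s, if anything falls off the work surface, if the arm or the gripper's body presses on something with over 40 N, if the wrist force passes 120 N, or if a joint passes its speed limit or range.

## Working session

There is one attempt and no reset: what is moved stays moved. The work goes in short steps, each a Python script; the robot and the scene stay as the last script left them, time stands still between calls to the robot, and variables do not carry over. Pictures are saved under pics/ and viewed, at most 14 in all, crops included, and the job is handed in when it is done.

```bash
mkdir -p pics
python3 - <<'E'
from bench import ctrl
import cv2,pickle
s=ctrl.sense();print(s['time_s'],s['position'],s['tool_rot'],s['contact_force'])
d={}
for n in ("scene","top","wrist"):
    f=ctrl.grab_frame(n);d[n]=f
    print({k:v for k,v in f.items() if k!='frame'})
    cv2.imwrite(f'pics/{n}0.png',f['frame'])
pickle.dump(d,open('f0.pkl','wb'))
E
```

```text
0.0 [0.19092153 0.51543497 0.22609437] [-1.79933551e+02 -5.57673754e-03  1.59668222e+02] [ 0.26064951 -0.34475843  0.73832909]
{'camera_matrix': array([[474.77057666,   0.        , 253.89044319],
       [  0.        , 474.77057666, 189.29603528],
       [  0.        ,   0.        ,   1.        ]]), 'extrinsics': array([[-0.69509298, -0.38195778,  0.60905994,  1.29406255],
       [ 0.71874694, -0.35062987,  0.60038449,  0.68193962],
       [-0.01576692,  0.85508301,  0.51825135,  0.70472213],
       [ 0.        ,  0.        ,  0.        ,  1.        ]])}
{'camera_matrix': array([[492.73663033,   0.        , 264.39148071],
       [  0.        , 492.73663033, 192.73683466],
       [  0.        ,   0.        ,   1.        ]]), 'extrinsics': array([[-0.01901907,  0.99315153, -0.11527496,  0.41146769],
       [-0.99954292, -0.02159691, -0.02115489, -0.02096734],
       [-0.02349959,  0.11481992,  0.99310833,  1.36390731],
       [ 0.        ,  0.        ,  0.        ,  1.        ]])}
{'camera_matrix': array([[299.58854994,   0.        , 255.98090223],
       [  0.        , 299.58854994, 189.98424037],
       [  0.        ,   0.        ,   1.        ]]), 'hand_eye': array([[ 1.31397198e-03,  9.63327323e-01,  2.68325815e-01,
         7.53832701e-02],
       [ 9.99998837e-01, -1.47370673e-03,  3.93892444e-04,
         6.54378022e-04],
       [ 7.74880914e-04,  2.68324985e-01, -9.63328138e-01,
        -1.58190467e-01],
       [ 0.00000000e+00,  0.00000000e+00,  0.00000000e+00,
         1.00000000e+00]])}
```

View pics/top0.png

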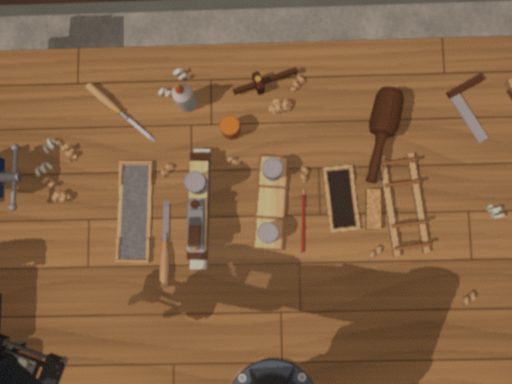

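View pics/scene0.png

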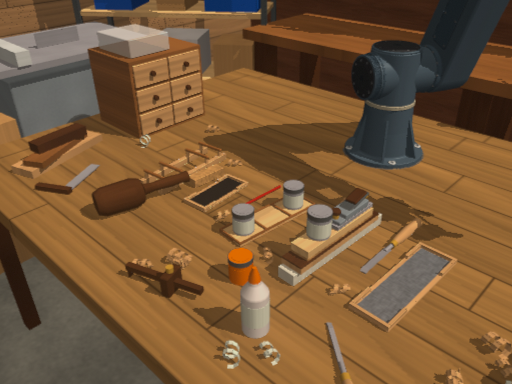

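The top view (512x384) shows these: felt tray at (135,212), chisel at (166,245), stack at (198,210) with the tin at (195,182) and the plane at (195,220), tin rack at (270,203), rubber rest at (342,198), cork block at (374,208), drying rack at (405,203). The orange tin at (230,126) is the decoy. I'll convert these to world coordinates and take wrist views over each spot.

```bash
cat > h.py <<'E'
import numpy as np, cv2, pickle, os
from scipy.spatial.transform import Rotation as R
from bench import ctrl
def T(p,o):
    M=np.eye(4);M[:3,:3]=R.from_euler('xyz',o,degrees=True).as_matrix();M[:3,3]=p;return M
def rays(f,px):
    K=f['camera_matrix'];px=np.atleast_2d(px).astype(float)
    d=np.c_[(px[:,0]-K[0,2])/K[0,0],-(px[:,1]-K[1,2])/K[1,1],-np.ones(len(px))]
    E=f['extrinsics'];return E[:3,3],d@E[:3,:3].T
def onz(f,px,z):
    c,d=rays(f,px);return (c+d*((z-c[2])/d[:,2])[:,None])[:,:2]
def wrist(name):
    s=ctrl.sense();f=ctrl.grab_frame('wrist')
    f['extrinsics']=T(s['position'],s['tool_rot'])@f['hand_eye'];f['pose']=(s['position'],s['tool_rot'])
    cv2.imwrite(f'pics/{name}.png',f['frame']);pickle.dump(f,open(f'{name}.pkl','wb'));return f
def load(n): return pickle.load(open(f'{n}.pkl','rb'))
def proj(f,P):
    P=np.atleast_2d(P);E=np.linalg.inv(f['extrinsics']);c=P@E[:3,:3].T+E[:3,3];K=f['camera_matrix']
    return np.c_[K[0,2]+K[0,0]*c[:,0]/-c[:,2],K[1,2]-K[1,1]*c[:,1]/-c[:,2]]
E
python3 - <<'E'
from h import *
f=load('f0')['top']
for n,px,z in [('tray',[[135,162],[135,261]],.01),('front',[[201,150],[198,268]],.04),('tin',[[195,182]],.134),('plane',[[196,200],[194,244]],.12),('rack',[[272,158],[269,246]],.01),('racktins',[[273,169],[267,232]],.07),('rest',[[338,167],[346,230]],.01),('dry',[[400,156],[412,251]],.045),('cork',[[374,208]],.026),('chisel',[[166,240],[166,283],[166,201]],.013)]:
    print(n,onz(f,px,z).round(3).tolist())
for y in (.25,.1,-.05,-.3):
  for yaw in (0,180,90): print(y,yaw,ctrl.ik([.35,y,.3],[180,0,yaw]))
E
```

```text
tray [[0.663, 0.369], [0.388, 0.366]]
front [[0.687, 0.179], [0.367, 0.188]]
tin [[0.585, 0.18]]
plane [[0.541, 0.18], [0.43, 0.185]]
rack [[0.666, -0.015], [0.422, -0.002]]
racktins [[0.625, -0.017], [0.458, 0.002]]
rest [[0.636, -0.198], [0.461, -0.213]]
dry [[0.656, -0.361], [0.401, -0.38]]
cork [[0.519, -0.289]]
chisel [[0.444, 0.28], [0.327, 0.28], [0.551, 0.281]]
0.25 0 [ 2.93312835e+01  2.89267096e+00  1.05366744e+02 -2.54444375e-14
  7.17405852e+01  1.19331283e+02]
0.25 180 [ 29.33128348   2.89267096 105.36674382   0.          71.74058522
 -60.66871652]
0.25 90 [ 2.93312835e+01  2.89267096e+00  1.05366744e+02 -2.54444375e-14
  7.17405852e+01  2.93312835e+01]
0.1 0 [ 8.60607331e+00 -5.00555747e+00  1.13089147e+02 -2.54444375e-14
  7.19164109e+01  9.86060733e+01]
0.1 180 [  8.60607331  -5.00555747 113.08914661   0.          71.91641087
 -81.39392669]
0.1 90 [ 8.60607331e+00 -5.00555747e+00  1.13089147e+02 -2.54444375e-14
  7.19164109e+01  8.60607331e+00]
-0.05 0 [-1.56876461e+01 -6.30658051e+00  1.14235424e+02 -2.54444375e-14
  7.20711562e+01  7.43123539e+01]
-0.05 180 [ -15.68764607   -6.30658051  114.23542435    0.           72.07115616
 -105.68764607]
-0.05 90 [-15.68764607  -6.30658051 114.23542435   0.          72.07115616
 -15.68764607]
-0.3 0 [-4.63907191e+01  6.42912748e+00  1.01483324e+02 -2.54444375e-14
  7.20875490e+01  4.36092809e+01]
-0.3 180 [ -46.39071913    6.42912748  101.4833235     0.           72.08754902
 -136.39071913]
-0.3 90 [-46.39071913   6.42912748 101.4833235    0.          72.08754902
 -46.39071913]
```

Run:
```python
from h import *
fs=[]
for n,p in [('w1',[.58,.27,.28]),('w2',[.57,-.02,.28]),('w3',[.57,-.27,.28])]:
    ctrl.movep(p,[180,0,0]); ctrl.pause(.2); fs.append(wrist(n)['frame'])
print(ctrl.sense()['time_s'],ctrl.sense()['tool_rot'])
cv2.imwrite('pics/m1.png',np.hstack([cv2.resize(f[60:,:],(0,0),fx=1,fy=1) for f in fs[:1]]))
```

```text
4.7583 [ 1.79999029e+02 -1.13220306e-02  8.45233445e-02]
```

View pics/w1.png

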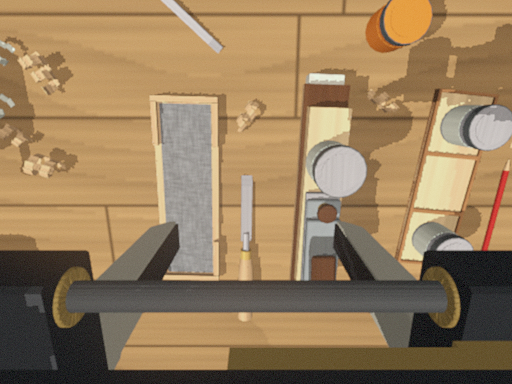

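View pics/w2.png

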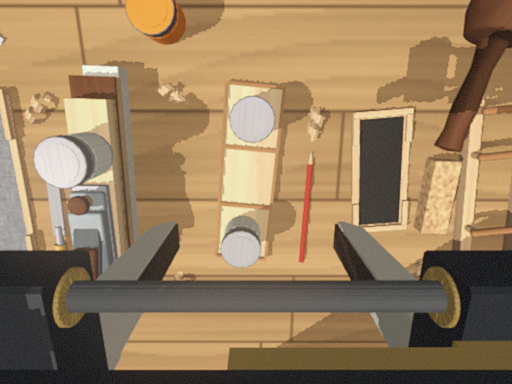

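View pics/w3.png

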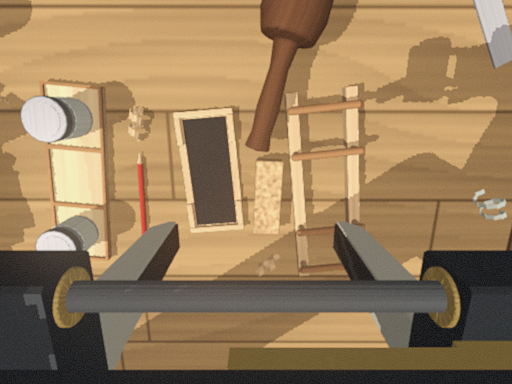

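The three wrist views agree with the top view: image up is +x and left is +y, and the plane's toe knob faces +x, towards the tin. The fingers cover the lower rows, so I'll take five views from further back, one centred on each place, and measure with colour masks.

Run:
```python
from h import *
fs=[]
for n,y in [('v_dry',-.37),('v_rest',-.205),('v_rack',-.008),('v_stack',.183),('v_tray',.367)]:
    ctrl.movep([.46,y,.28],[180,0,0]); ctrl.pause(.25); fs.append(wrist(n)['frame'])
print(ctrl.sense()['time_s'])
t=[f[:240,130:385] for f in fs]
m=np.hstack([np.vstack([t[i],t[i+1]]) for i in (0,2)]+[np.vstack([t[4],0*t[4]])])
cv2.imwrite('pics/m2.png',m)
for f in fs: 
    h=cv2.cvtColor(f,cv2.COLOR_BGR2HSV); print([h[r,256].tolist() for r in range(20,220,25)])
```

```text
9.9583
[[17, 113, 201], [17, 114, 204], [18, 119, 203], [18, 114, 213], [18, 120, 202], [16, 124, 164], [16, 124, 160], [13, 135, 138]]
[[18, 91, 223], [24, 20, 65], [20, 35, 66], [16, 64, 68], [14, 68, 79], [13, 83, 86], [17, 114, 201], [17, 112, 220]]
[[0, 6, 215], [30, 14, 89], [25, 60, 242], [23, 68, 240], [23, 67, 240], [20, 47, 148], [11, 13, 211], [18, 108, 221]]
[[5, 7, 207], [176, 9, 202], [13, 9, 203], [4, 9, 198], [50, 5, 151], [24, 11, 120], [12, 136, 124], [13, 143, 125]]
[[18, 8, 155], [20, 10, 154], [18, 8, 150], [23, 13, 162], [25, 10, 157], [19, 17, 167], [20, 10, 152], [20, 9, 163]]
```

View pics/m2.png

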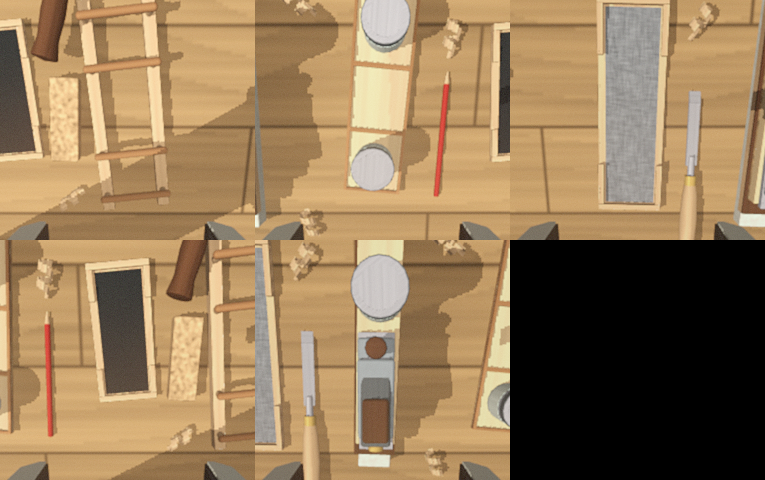

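The montage shows the drying rack's bars at about crop (117,12), (122,65), (130,153) and (136,196). The rubber, felt, rack tins, lid and plane are all clear. Next I'll extract them with masks.

```bash
cat > meas.py <<'E'
from h import *
def mask(f,lo,hi,roi):
    m=cv2.inRange(cv2.cvtColor(f['frame'],cv2.COLOR_BGR2HSV),np.array(lo),np.array(hi))
    r=np.zeros_like(m);x0,y0,x1,y1=roi;r[y0:y1,x0:x1]=m[y0:y1,x0:x1];return cv2.morphologyEx(r,cv2.MORPH_OPEN,np.ones((3,3)))
def cnts(m,amin=60):
    return sorted([c for c in cv2.findContours(m,0,cv2.CHAIN_APPROX_NONE)[0] if cv2.contourArea(c)>amin],key=cv2.contourArea,reverse=True)
def rect(f,m,z):
    w=onz(f,cnts(m)[0][:,0,:],z).astype(np.float32)
    (c,s,a)=cv2.minAreaRect(w*1000); 
    if s[0]<s[1]: a+=90;s=s[::-1]
    return np.array(c)/1000,s,(a+90)%180-90
E
python3 - <<'E'
from meas import *
f=load('v_tray');print('tray',rect(f,mask(f,[0,0,100],[180,35,200],(210,0,310,215)),.006))
f=load('v_rest');print('rest',rect(f,mask(f,[0,0,0],[180,110,105],(215,20,290,165)),.006))
f=load('v_rack')
cs=cnts(mask(f,[0,0,185],[180,22,255],(220,0,310,200)),300);P=[]
for c in cs: 
    e=cv2.fitEllipse(c);print(e);P.append(onz(f,e[0],.07)[0])
P=np.array(P);d=P[0]-P[1];print('rack',P,P.mean(0),np.hypot(*d),np.degrees(np.arctan2(d[1],d[0])))
f=load('v_dry')
m=mask(f,[0,110,60],[14,255,255],(200,0,310,215))
for c in cnts(m,60):
    r=cv2.minAreaRect(c);print('bar',r,onz(f,r[0],.042)[0])
f=load('v_stack')
for c in cnts(mask(f,[0,0,180],[180,22,255],(210,0,310,215)),300)[:2]:
    e=cv2.fitEllipse(c);print('tin',e,onz(f,e[0],.134))
for c in cnts(mask(f,[0,0,60],[180,40,180],(225,85,285,215)),100)[:3]: print('pl',cv2.minAreaRect(c))
E
```

```text
tray (array([0.52632288, 0.37354224]), (260.7383117675781, 69.95281219482422), -1.472869873046875)
rest (array([ 0.54984515, -0.20055304]), (157.6520233154297, 60.019107818603516), 4.828547477722168)
((259.93603515625, 19.087562561035156), (44.94489669799805, 48.70054626464844), 88.65706634521484)
((246.93617248535156, 169.11900329589844), (40.124534606933594, 40.98302459716797), 92.45423889160156)
rack [[ 0.62627721 -0.01273566]
 [ 0.45815945  0.00296794]] [ 0.54221833 -0.00488386] 0.1688495904003357 -5.336419387355416
bar ((265.436279296875, 195.91603088378906), (6.651447296142578, 67.58087158203125), 83.774169921875) [ 0.41539297 -0.3817928 ]
tin ((254.4423370361328, 45.89443588256836), (55.36581802368164, 60.32892608642578), 1.3839194774627686) [[0.58827769 0.18396686]]
pl ((250.5, 165.5), (63.0, 35.0), 90.0)
pl ((251.0, 118.5), (39.15901184082031, 11.946314811706543), 11.9761323928833)
pl ((263.5, 103.0), (20.0, 11.0), 90.0)
```

Run:
```python
from meas import *
f=load('w2')
for c in cnts(mask(f,[0,0,190],[180,22,255],(215,90,290,150)),300):
    e=cv2.fitEllipse(c);print(e,onz(f,e[0],.07)[0])
f=load('w1')
for c in cnts(mask(f,[0,0,190],[180,22,255],(300,120,375,210)),300):
    e=cv2.fitEllipse(c);print('tin',e,onz(f,e[0],.134)[0])
f=load('v_rack')   # base by long edges of pale floor
h=cv2.cvtColor(f['frame'],cv2.COLOR_BGR2HSV)
for n,rr in (('rack',f),):
    m=mask(f,[19,30,190],[32,90,255],(205,0,310,190)); 
    c=cnts(m);print([ (len(k),onz(f,cv2.minAreaRect(k)[0],.008)[0],cv2.minAreaRect(k)) for k in c[:3]])
f=load('v_dry');h=cv2.cvtColor(f['frame'],cv2.COLOR_BGR2HSV)
for y in (12,65,153,196): print(y,[h[y+d,250].tolist() for d in (-8,-4,-2,0,2,4,8)])
for lo,hi in (([0,95,60],[15,255,255]),([0,125,60],[16,255,190])):
    for c in cnts(mask(f,lo,hi,(195,0,310,215)),60): 
        r=cv2.minAreaRect(c);print('bar',np.round(r[0],1),np.round(r[1],1),round(r[2],1),onz(f,r[0],.042)[0].round(4))
```

```text
((251.4974822998047, 118.91449737548828), (42.75154113769531, 43.505470275878906), 8.156246185302734) [ 0.62938267 -0.01283545]
tin ((340.2625427246094, 171.5308380126953), (46.34365463256836, 50.214054107666016), 56.796409606933594) [0.58863833 0.18380619]
[(239, array([ 0.54474679, -0.00580177]), ((254.09019470214844, 98.0082015991211), (53.95930480957031, 60.6589469909668), 5.19442892074585)), (195, array([ 0.61263268, -0.01167292]), ((258.468994140625, 43.87241744995117), (54.893062591552734, 37.86874008178711), 4.763641834259033)), (109, array([0.47629914, 0.01184059]), ((241.8827667236328, 147.9069061279297), (34.29778289794922, 31.059009552001953), 4.763641834259033))]
12 [[18, 112, 220], [14, 137, 203], [15, 131, 213], [14, 131, 206], [14, 139, 160], [17, 121, 185], [17, 115, 201]]
65 [[18, 114, 211], [14, 136, 154], [14, 133, 197], [14, 129, 213], [15, 129, 205], [15, 135, 170], [17, 114, 203]]
153 [[17, 120, 168], [16, 120, 187], [16, 132, 157], [14, 131, 193], [15, 135, 209], [15, 126, 205], [17, 114, 201]]
196 [[17, 122, 172], [16, 125, 176], [16, 124, 154], [14, 138, 144], [14, 135, 159], [14, 136, 158], [16, 119, 176]]
bar [246.1  11.1] [11.  82.8] 83.9 [ 0.6423 -0.3565]
bar [251.9  64.9] [ 9.5 78.7] 83.5 [ 0.5835 -0.3633]
bar [260.6 153. ] [ 8.3 71.6] 83.9 [ 0.4749 -0.3746]
bar [265.4 195.9] [ 7.7 69.5] 84.8 [ 0.4154 -0.3818]
bar [265.4 195.9] [ 7.9 69.7] 82.7 [ 0.4154 -0.3817]
```

Run:
```python
from meas import *
f=load('v_stack');h=cv2.cvtColor(f['frame'],cv2.COLOR_BGR2HSV)
m=(h[:,:,1]<45)&(h[:,:,2]<190)
L=[];Rr=[]
for r in range(90,215,8):
    c=np.where(m[r,222:290])[0]+222
    print(r,c.min() if len(c) else None,c.max() if len(c) else None,end='; ')
cv2.imwrite('pics/plane.png',cv2.resize(f['frame'][70:230,200:310],(0,0),fx=3.5,fy=3.5,interpolation=cv2.INTER_CUBIC))
print(onz(f,[[232,150],[271,150],[251.5,92],[251.5,207]],.1))
```

```text
90 None None; 98 233 268; 106 233 269; 114 233 268; 122 233 269; 130 232 268; 138 233 268; 146 233 268; 154 233 268; 162 233 268; 170 233 268; 178 233 267; 186 233 267; 194 234 267; 202 235 267; 210 None None; [[0.48658762 0.20966547]
 [0.48657043 0.16557811]
 [0.54895239 0.18734935]
 [0.41856416 0.18792009]]
```

View pics/plane.png

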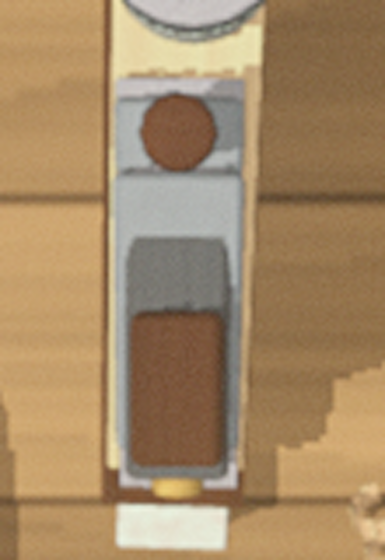

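The plane spans columns 233–269 and rows 92–209 of v_stack. That puts its centre at about (0.483, 0.188) with yaw near 0. I'll pick it and place it.

```bash
cat >> h.py <<'E'
def pick(p,yaw,z,width,force,zlift=.24):
    o=[180,0,yaw]
    ctrl.grip(width/.093); ctrl.movep([*p,z+.10],o)
    hit=ctrl.movel([*p,z],rate=.1,force_limit=10)
    ctrl.grip(0,force);s=ctrl.sense();print('hit',hit,'opening mm',s['opening']*93,'F',s['grasp_force'],'z',s['position'],s['time_s'])
    if s['opening']<.1: print('EMPTY');return False
    ctrl.movel([*p,z+.015],rate=.05);ctrl.movel([*p,zlift],rate=.2)
    s=ctrl.sense();print('lifted',s['opening']*93,s['grasp_force'],s['contact_force']);return True
def place(p,yaw,z,width,zlift=.24,view=None):
    o=[180,0,yaw]
    ctrl.movep([*p,zlift],o);ctrl.movel([*p,z+.03],rate=.2);ctrl.pause(.2)
    hit=ctrl.movel([*p,z],rate=.03,force_limit=6);s=ctrl.sense();print('place hit',hit,s['position'],s['contact_force'])
    ctrl.grip(width/.093);ctrl.pause(.1);ctrl.movel([*p,z+.08],rate=.1)
    ctrl.movel([*p,.24],rate=.25);print('t',ctrl.sense()['time_s'])
E
python3 - <<'E'
from h import *
if pick([.483,.188],0,.083,.072,35):
    wrist('held1')
    place([.5498,-.2006],4.8,.0165,.06)
    ctrl.movel([.46,-.205,.28],rate=.25,orientation=[180,0,0]);ctrl.pause(.2);f=wrist('a_rest')
    ctrl.movep([.46,.183,.28],[180,0,0]);ctrl.pause(.2);g=wrist('b_stack')
    cv2.imwrite('pics/m3.png',np.hstack([cv2.resize(x['frame'][:235,200:320],(0,0),fx=2.5,fy=2.5,interpolation=cv2.INTER_CUBIC) for x in (f,g)]))
    print(ctrl.sense()['time_s'])
E
```

```text
hit False opening mm 41.65705771426146 F 34.95947867631912 z [0.48304869 0.1880228  0.08311436] 13.1167
lifted 41.87883214663089 34.959986954927444 [ 0.74919182  0.63836115 -5.48639711]
place hit True [ 0.54960337 -0.2005041   0.01712691] [-0.19903251 -0.04454595  5.4804456 ]
t 20.5083
22.9917
```

View pics/m3.png

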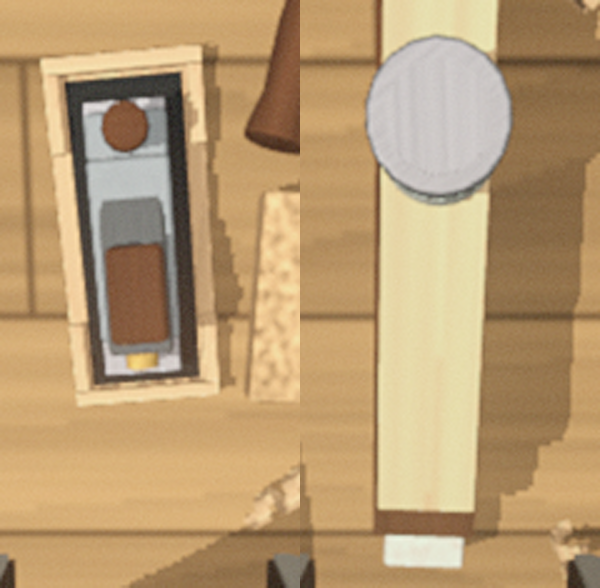

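Run:
```python
from meas import *
f=load('a_rest')
for z in (.008,.014,.02,.03):
    a,b=onz(f,[[249.5,39.2],[257.5,150]],z);print(z,np.hypot(*(a-b)),(a+b)/2)
a,b=onz(f,[[249.5,31.5],[257.5,153.6]],.006);print(np.hypot(*(a-b)),(a+b)/2)
print(rect(f,mask(f,[0,0,0],[180,110,70],(215,20,290,165)),.006))
# held view: plane in grip
f=load('b_stack')
for c in cnts(mask(f,[0,0,185],[180,22,255],(210,0,310,100)),300)[:1]:
    e=cv2.fitEllipse(c);print('tin',e,onz(f,e[0],.134))
```

```text
0.008 0.1449332128495896 [ 0.54574224 -0.20064607]
0.014 0.14290612730366695 [ 0.54559378 -0.20069339]
0.02 0.14087904175774416 [ 0.54544531 -0.20074071]
0.03 0.1375005658478729 [ 0.54519788 -0.20081959]
0.15989175321508453 [ 0.54774181 -0.20065656]
(array([ 0.57789789, -0.19844307]), (100.25359344482422, 59.47203826904297), 4.809080600738525)
tin ((254.8822784423828, 45.84080505371094), (54.81278991699219, 60.18948745727539), 1.7541080713272095) [[0.58831842 0.18397392]]
```

The plane sits about 3.5 mm towards the heel end of its rest but is centred sideways. I'll nudge it now, before going on, and then move the tin.

Run:
```python
from h import *
p=np.array([.5462,-.2006]);u=np.array([np.cos(np.radians(4.8)),np.sin(np.radians(4.8))])
if pick(p,4.8,.0175,.06,30,zlift=.03):
    place(p+.0035*u,4.8,.0165,.06,zlift=.03)
    ctrl.movel([.46,-.205,.28],rate=.25,orientation=[180,0,0]);ctrl.pause(.2);f=wrist('c_rest')
    if pick([.5888,.184],0,.092,.075,30):
        place([.5441,-.0053],0,.0275,.07)
        ctrl.movel([.46,-.008,.28],rate=.25,orientation=[180,0,0]);ctrl.pause(.2);g=wrist('c_rack')
        ctrl.movep([.46,.183,.28],[180,0,0]);ctrl.pause(.2);k=wrist('c_stack')
        cv2.imwrite('pics/m4.png',np.hstack([cv2.resize(x['frame'][:235,200:310],(0,0),fx=2.4,fy=2.4,interpolation=cv2.INTER_CUBIC) for x in (f,g,k)]))
        print(ctrl.sense()['time_s'])
```

```text
hit False opening mm 41.808516960107376 F 29.980733692646027 z [ 0.54634254 -0.20068934  0.017823  ] 26.3667
lifted 42.15598271356048 29.974962696433067 [ 0.14474955 -0.31251008 -6.19259968]
place hit True [ 0.54946612 -0.200216    0.01775536] [-0.98922455  0.52468273  4.82459097]
t 30.975
hit False opening mm 53.381827557984494 F 30.000562369823456 z [0.5889391  0.18388514 0.09229021] 35.4417
lifted 53.737120836482056 29.99877244234085 [-0.39174778 -0.67868371 -6.72254542]
place hit True [ 0.54386125 -0.00527504  0.02824788] [-1.1767838  -0.40127997  5.43231022]
t 41.9417
43.75
```

View pics/m4.png

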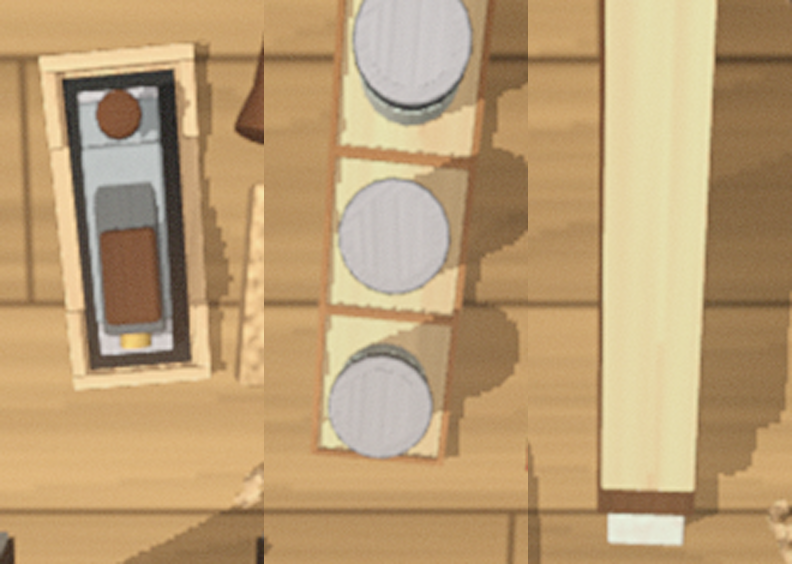

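Run:
```python
from meas import *
f=load('c_rack')
for c in cnts(mask(f,[0,0,190],[180,22,255],(225,70,285,125)),300)[:1]:
    e=cv2.fitEllipse(c);print('tin',e,onz(f,e[0],.07))
f=load('w1');h=cv2.cvtColor(f['frame'],cv2.COLOR_BGR2HSV)
print([(r,h[r,312:340,2].mean().round(),h[r,312:340,0].mean().round()) for r in list(range(78,92))+list(range(102,113))])
f=load('c_stack');h=cv2.cvtColor(f['frame'],cv2.COLOR_BGR2HSV)
print([(r,h[r,240:262,2].mean().round()) for r in range(200,222)])
for r in (20,60,100,140,180,200):
    row=h[r,215:295];c=np.where((row[:,0]>=20)&(row[:,2]>200)&(row[:,1]<100))[0]+215
    print(r,c.min(),c.max(),onz(f,[[c.min()-.5,r],[c.max()+.5,r]],.072).round(4).tolist())
```

```text
tin ((253.63214111328125, 98.03697204589844), (43.07450485229492, 44.487205505371094), 6.219074249267578) [[ 0.54314913 -0.00445304]]
[(78, np.float64(236.0), np.float64(36.0)), (79, np.float64(232.0), np.float64(35.0)), (80, np.float64(214.0), np.float64(30.0)), (81, np.float64(194.0), np.float64(23.0)), (82, np.float64(189.0), np.float64(21.0)), (83, np.float64(184.0), np.float64(20.0)), (84, np.float64(154.0), np.float64(15.0)), (85, np.float64(122.0), np.float64(12.0)), (86, np.float64(120.0), np.float64(12.0)), (87, np.float64(121.0), np.float64(12.0)), (88, np.float64(122.0), np.float64(12.0)), (89, np.float64(122.0), np.float64(12.0)), (90, np.float64(122.0), np.float64(12.0)), (91, np.float64(121.0), np.float64(12.0)), (102, np.float64(97.0), np.float64(12.0)), (103, np.float64(96.0), np.float64(12.0)), (104, np.float64(93.0), np.float64(12.0)), (105, np.float64(87.0), np.float64(12.0)), (106, np.float64(114.0), np.float64(15.0)), (107, np.float64(201.0), np.float64(19.0)), (108, np.float64(232.0), np.float64(22.0)), (109, np.float64(232.0), np.float64(24.0)), (110, np.float6
[... 279 characters left out ...]
 np.float64(132.0)), (207, np.float64(134.0)), (208, np.float64(134.0)), (209, np.float64(134.0)), (210, np.float64(134.0)), (211, np.float64(134.0)), (212, np.float64(131.0)), (213, np.float64(133.0)), (214, np.float64(182.0)), (215, np.float64(224.0)), (216, np.float64(234.0)), (217, np.float64(232.0)), (218, np.float64(231.0)), (219, np.float64(230.0)), (220, np.float64(230.0)), (221, np.float64(230.0))]
20 232 276 [[0.6252, 0.2091], [0.6252, 0.1598]]
60 232 275 [[0.5847, 0.21], [0.5846, 0.1602]]
100 231 273 [[0.5413, 0.2122], [0.5413, 0.1618]]
140 231 271 [[0.4948, 0.2133], [0.4948, 0.1635]]
180 231 269 [[0.4449, 0.2144], [0.4449, 0.1654]]
200 231 268 [[0.4185, 0.2151], [0.4185, 0.1664]]
```

Run:
```python
from meas import *
n=load('c_stack');f=load('w1')
for z,a,b in ((.072,203.9,106.4),(.048,213.6,83.9)):
    A=onz(n,[251,a],z)[0];B=onz(f,[326,b],z)[0];print(A,B,np.hypot(*(A-B)),(A+B)/2)
t=load('v_tray');h=cv2.cvtColor(t['frame'],cv2.COLOR_BGR2HSV)
for r in (30,80,130,180):
    c=np.where((h[r,205:320,1]<35))[0]+205;print(r,c.min(),c.max(),onz(t,[[c.min()-.5,r],[c.max()+.5,r]],.006).round(4).tolist())
```

```text
[0.41323335 0.18881011] [0.6535526  0.18889762] 0.24031926798526437 [0.53339297 0.18885386]
[0.39114798 0.18929421] [0.68018368 0.18524159] 0.2890641137242705 [0.53566583 0.1872679 ]
30 226 279 [[0.6301, 0.4062], [0.6301, 0.3358]]
80 226 277 [[0.5687, 0.4079], [0.5687, 0.3372]]
130 226 318 [[0.5019, 0.4098], [0.5018, 0.2777]]
180 227 273 [[0.4288, 0.4103], [0.4288, 0.3405]]
```

Run:
```python
from meas import *
if pick([.5334,.1874],-1.75,.059,.064,30):
    place([.5263,.3736],-1.5,.016,.062)
    ctrl.movel([.46,.367,.28],rate=.25,orientation=[180,0,0]);ctrl.pause(.2);f=wrist('d_tray')
    ctrl.movep([.46,.183,.28],[180,0,0]);ctrl.pause(.2);g=wrist('d_stack')
    cv2.imwrite('pics/m5.png',np.hstack([cv2.resize(x['frame'][:235,190:320],(0,0),fx=2.4,fy=2.4,interpolation=cv2.INTER_CUBIC) for x in (f,g)]))
    h=cv2.cvtColor(g['frame'],cv2.COLOR_BGR2HSV)
    for r in (20,60,100,140,180):
        c=np.where((h[r,215:295,2]<150)&(h[r,215:295,0]<15))[0]+215;print(r,c.min(),c.max(),onz(g,[[c.min()-.5,r],[c.max()+.5,r]],.048).round(4).tolist())
    h=cv2.cvtColor(f['frame'],cv2.COLOR_BGR2HSV)
    for r in (30,80,130,180):
        row=h[r,205:320];c=np.where((row[:,0]>=20)&(row[:,2]>200)&(row[:,1]>40)&(row[:,1]<100))[0]+205;print(r,c.min(),c.max(),onz(f,[[c.min()-.5,r],[c.max()+.5,r]],.03).round(4).tolist())
    print(ctrl.sense()['time_s'])
```

```text
hit False opening mm 49.698259049328314 F 29.99895215034485 z [0.53360957 0.18737839 0.0593889 ] 46.2917
lifted 50.01777678568955 29.997700564563274 [-0.30929365 -0.27394497 -2.87205573]
place hit True [0.52610139 0.37349076 0.01737946] [-0.72336412 -0.68428415  3.91689023]
t 52.9333
20 232 280 [[0.6306, 0.2137], [0.6308, 0.1566]]
60 232 278 [[0.5874, 0.2146], [0.5876, 0.1579]]
100 232 275 [[0.5413, 0.2155], [0.5414, 0.1606]]
140 231 273 [[0.4918, 0.2177], [0.4919, 0.1622]]
180 231 271 [[0.4386, 0.2188], [0.4387, 0.1639]]
30 233 272 [[0.6237, 0.3959], [0.6238, 0.3469]]
80 219 270 [[0.566, 0.415], [0.5661, 0.3486]]
130 220 268 [[0.5032, 0.4158], [0.5033, 0.3504]]
180 232 266 [[0.4345, 0.4012], [0.4345, 0.3523]]
54.6583
```

View pics/m5.png

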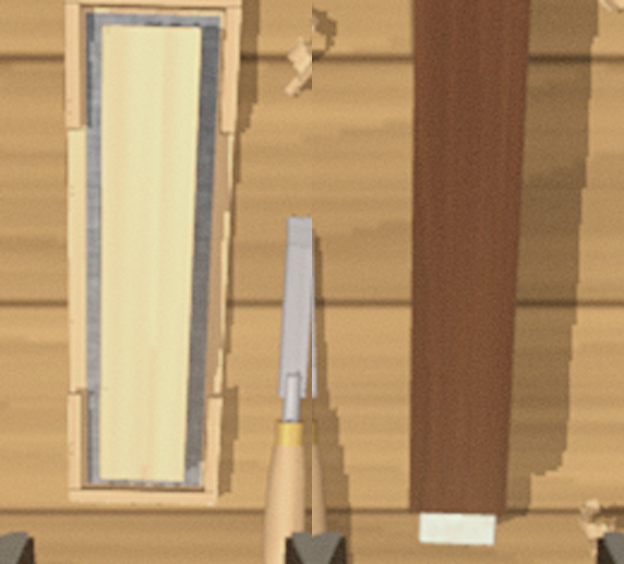

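The caul is flat and centred in its tray, and the front with its walnut face is clear. Last, the drawer front.

Run:
```python
from meas import *
if pick([.5357,.188],-1.8,.034,.070,30):
    place([.5290,-.3691],6.3,.048,.068)
    ctrl.movel([.46,-.37,.28],rate=.25,orientation=[180,0,0]);ctrl.pause(.3);f=wrist('e_dry')
    t=ctrl.grab_frame('top');pickle.dump(t,open('e_top.pkl','wb'))
    cv2.imwrite('pics/m6.png',np.hstack([cv2.resize(f['frame'][:235,190:320],(0,0),fx=2.2,fy=2.2,interpolation=cv2.INTER_CUBIC),cv2.resize(t['frame'][130:285,110:440],(0,0),fx=1.5,fy=517/155)]))
    h=cv2.cvtColor(f['frame'],cv2.COLOR_BGR2HSV)
    for r in (20,60,100,140,180):
        c=np.where((h[r,215:300,2]<140)&(h[r,215:300,0]<14))[0]+215;print(r,c.min(),c.max(),onz(f,[[c.min()-.5,r],[c.max()+.5,r]],.063).round(4).tolist())
    print(ctrl.sense()['time_s'])
```

```text
hit False opening mm 55.86502807932453 F 29.999915286898613 z [0.53589207 0.18803459 0.03438476] 57.3083
lifted 55.522023455109334 29.999778047204018 [ 0.38773303  0.08217908 -3.03327519]
place hit True [ 0.52883645 -0.36895956  0.04938045] [-1.17173734  0.5985575   5.46368862]
t 65.0333
20 229 270 [[0.6269, -0.3378], [0.627, -0.3848]]
60 234 273 [[0.5855, -0.3426], [0.5855, -0.3889]]
100 277 277 [[0.5413, -0.3933], [0.5413, -0.3945]]Traceback (most recent call last):
  File "<stdin>", line 9, in <module>
    return umr_minimum(a, axis, None, out, keepdims, initial, where)
ValueError: zero-size array to reduction operation minimum which has no identity
```

View pics/m6.png

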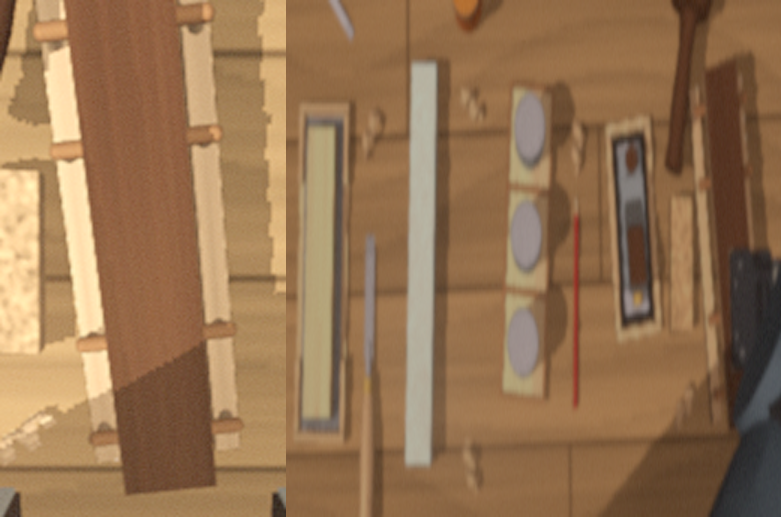

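The picture shows the front across all four bars. The bar ends showing on the two sides match within about 2 mm, and its near edge is at crop row 491, which is frame row 223. I'll check the lengthwise centring from that edge and hand in if it is right.

Run:
```python
from meas import *
f=load('e_dry');e=onz(f,[267,223],.063)[0];c=e+.145*np.array([np.cos(np.radians(6.3)),np.sin(np.radians(6.3))])
print(e,c)
if abs(c[0]-.529)<.005 and abs(c[1]+.369)<.005:
    ctrl.pause(.3);print(ctrl.job_done(),ctrl.sense()['time_s'])
```

```text
[ 0.38343933 -0.3838117 ] [ 0.52756367 -0.36790022]
the job is handed in; nothing more can be done
the job is handed in; nothing more can be done
```

The press is apart and the job is handed in: plane, tin, pressing board and drawer front were moved in that order, and each lies flat and within about 2–3 mm of centre by the wrist camera, with the chisel and cork block left alone; the last clock reading before hand-in was 65 s of the 128 s allowed, and no verdict was shown.

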